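# Empty the lancet cup into the sharps bin

## Task

Pick up the white cup and tip all seven used lancets out of it, straight into the open yellow sharps bin; then stand the empty cup upright on its round black mat again, all of its foot on the mat, and let go of it. After that, swing the bin's red lid over and press it firmly shut with the fingertips. Leave the meter, the strip vial and the carton where they are.

Things in the scene. Friction and masses are not known exactly. Their poses are not given: they have to be found in the camera images.
- cup: (All sizes here and below are in mm.) White plastic beaker cup with straight walls, open at the top: outer diameter 58, height 60, wall 3, floor 4 thick, about 60 g; it starts upright on the mat and holds the seven lancets (10 g each). Origin: centre of its underside; z points out of its mouth.
- mat: Round black rubber mat, diameter 110, 4 thick, fixed to the table. Origin: centre of its underside (table level), so its top is 4 above. It and the bin may stand either way round, left or right.
- sharps_bin: Yellow square sharps bin, fixed to the table: outside 120 x 120, 95 high, wall 5, the whole top open when the lid is up. Origin: centre of its underside. Its -x face (white and red sign) is the front, the lid is hinged on the top edge of its +x face; yaw varies.
- lid (a joint): Hinge angle of the red lid in rad: 0 lies shut on the bin's rim, 1.57 stands upright, 2.0 is the stop. A stiff hinge: it stays where it is left and moves with about 1 to 2 N at its free edge. The lid is a plate 122 x 122 x 6 with a tab 17 long and 45 wide in the middle of its free edge; it starts standing open (1.6 to 1.9).
- lid_edge (a point): Point on the lid's outer face (top face when shut) in the middle of its free edge, where the tab begins, 122 from the hinge line and 6 above the lid's underside; z is the outward normal of the outer face, x points from the free edge to the hinge.
- lid_hinge (a point): Middle of the hinge line: in the bin's frame 60 along x and 95 up; the hinge line runs along the bin's y.
- meter: Bystander: white and orange blood glucose meter lying flat, 115 x 64 x 22. Origin: centre of its underside, x along its length.
- strip_vial: Bystander: white test strip vial with a dark teal cap, upright, diameter 33, 58 high. Origin: centre of its underside.
- carton: Bystander: small white, blue and orange carton, 40 x 70 x 50 high. Origin: centre of its underside.
- lancet1: Used lancet, a chunky blue plastic cylinder 13 in diameter and 16 long with an orange cap 9 in diameter and 6 long (22 in all). Origin: its middle; z along its length towards the cap.
- lancet2: Used lancet, a chunky blue plastic cylinder 13 in diameter and 16 long with an orange cap 9 in diameter and 6 long (22 in all). Origin: its middle; z along its length towards the cap.
- lancet3: Used lancet, a chunky blue plastic cylinder 13 in diameter and 16 long with an orange cap 9 in diameter and 6 long (22 in all). Origin: its middle; z along its length towards the cap.
- lancet4: Used lancet, a chunky blue plastic cylinder 13 in diameter and 16 long with an orange cap 9 in diameter and 6 long (22 in all). Origin: its middle; z along its length towards the cap.
- lancet5: Used lancet, a chunky blue plastic cylinder 13 in diameter and 16 long with an orange cap 9 in diameter and 6 long (22 in all). Origin: its middle; z along its length towards the cap.
- lancet6: Used lancet, a chunky blue plastic cylinder 13 in diameter and 16 long with an orange cap 9 in diameter and 6 long (22 in all). Origin: its middle; z along its length towards the cap.
- lancet7: Used lancet, a chunky blue plastic cylinder 13 in diameter and 16 long with an orange cap 9 in diameter and 6 long (22 in all). Origin: its middle; z along its length towards the cap.
Mind the look-alikes: they are no part of the job. Leave any purple look-alike of the cup alone.

How it is judged:
On the way, in this order (a step that is already met when the one before it is completed fails the run):
1. the cup is held above the bin and tips by more than 0.9 rad (angle between cup's own z axis and vertical above 0.9 rad and horizontal distance between cup and sharps_bin below 0.16 m and height (world z) of cup above 0.09 m), for 0.05 s.
2. all seven lancets lie in the bin, below its rim (x of lancet1 in the frame of sharps_bin between -0.056 and 0.056 m and y of lancet1 in the frame of sharps_bin between -0.056 and 0.056 m and z of lancet1 in the frame of sharps_bin between 0 and 0.092 m and x of lancet2 in the frame of sharps_bin between -0.056 and 0.056 m and y of lancet2 in the frame of sharps_bin between -0.056 and 0.056 m and z of lancet2 in the frame of sharps_bin between 0 and 0.092 m and x of lancet3 in the frame of sharps_bin between -0.056 and 0.056 m and y of lancet3 in the frame of sharps_bin between -0.056 and 0.056 m and z of lancet3 in the frame of sharps_bin between 0 and 0.092 m and x of lancet4 in the frame of sharps_bin between -0.056 and 0.056 m and y of lancet4 in the frame of sharps_bin between -0.056 and 0.056 m and z of lancet4 in the frame of sharps_bin between 0 and 0.092 m and x of lancet5 in the frame of sharps_bin between -0.056 and 0.056 m and y of lancet5 in the frame of sharps_bin between -0.056 and 0.056 m and z of lancet5 in the frame of sharps_bin between 0 and 0.092 m and x of lancet6 in the frame of sharps_bin between -0.056 and 0.056 m and y of lancet6 in the frame of sharps_bin between -0.056 and 0.056 m and z of lancet6 in the frame of sharps_bin between 0 and 0.092 m and x of lancet7 in the frame of sharps_bin between -0.056 and 0.056 m and y of lancet7 in the frame of sharps_bin between -0.056 and 0.056 m and z of lancet7 in the frame of sharps_bin between 0 and 0.092 m), for 0.1 s.
3. the cup stands upright on the mat (centres within 28 mm), let go (horizontal distance between cup and mat below 0.028 m and angle between cup's own z axis and vertical below 0.08 rad and height (world z) of cup below 0.01 m and contact force between the fingers and cup below 0.1 N and linear speed of cup below 0.02 m/s), for 0.2 s.
4. the lid is shut (under 0.04 rad) and the fingertips press the bin and lid with more than 4 N (value of joint lid below 0.04 rad and contact force between the fingers and sharps_bin above 4 N), for 0.1 s.
At the end, for the whole second after the job is handed in: All seven lancets are inside the bin below its rim, the lid is shut (under 0.04 rad), and the cup stands still and upright (within 0.08 rad) on the mat, its centre within 28 mm of the mat's centre (all of step 2 and all of step 3 and value of joint lid below 0.04 rad); the robot touches nothing.
It fails at once if the meter is shifted by more than 20 mm (distance of meter from where it was at the start of the episode above 0.02 m).
It fails at once if the strip vial is shifted by more than 20 mm (distance of strip_vial from where it was at the start of the episode above 0.02 m).
It fails at once if the carton is shifted by more than 20 mm (distance of carton from where it was at the start of the episode above 0.02 m).
It also fails if it takes over 70 s, if anything falls off the work surface, if the arm or the gripper's body presses on something with over 40 N, if the wrist force passes 120 N, or if a joint passes its speed limit or range.

## Robot

A 6-joint arm with a two-finger parallel gripper is mounted at the origin on the work surface. World frame = base frame: x ahead of the robot, y to its left, z up, the work surface at z = 0. Lengths are in m, angles in rad, forces in N, time in s.
With the tool pointing down it reaches from about 0.375 to 0.925 m from the base axis. Payload 5.7 kg.
Tool frame: the origin (TCP) lies where the fingers leave the gripper's body, on its centre line; the fingertips stand 80 mm ahead of it and the grasp point (between the pads) lies 61 mm ahead of it (env.tcp_to_tips is the distance from the TCP to the fingertips, in m); z points along the fingers, y is the line along which they close (so a half turn about z gives the same grasp; the last joint's range is limited). The gripper opens to 88 mm and grips with 3 to 60 N. Pads are 20 mm wide; open, the fingers measure 115 mm over their backs; the gripper's body (75 mm by 178 mm) begins 61 mm behind the grasp point.
Start: joints at [1.025, 0.359, 1.51, -0, 1.272, -0.115], TCP at [0.251, 0.545, 0.303] pointing down, gripper open.
Joint ranges: [-2.97, 2.97], [-1.01, 2.36], [0.21, 2.38], [-0.96, 4.11], [0.2, 2.71], [-2.98, 2.98]. Speed limits (rad/s): [2.39, 2.39, 3.14, 3.14, 3.14, 3.14].

## Interface

Orientations are given as a unit quaternion [x, y, z, w].
In Python, from station import env gives the robot as it stands.
- The arm moves only by the tool step_arm, never from a script. Its argument "commands" is a list that holds one entry, the list of rows, each a list of 6 numbers: the shift along the tool's x, y, z in mm, then the turn, a rotation vector about the tool's x, y, z in rad. In form: [[[tx, ty, tz, ax, ay, az], ...]]. A call has 1 to 10 rows; each row shifts and turns the commanded pose from where the row before left it, along the tool's axes as they then stand; what a row does not reach is not made up. A row lasts 1/10 s, in which the tool goes at most 50 mm and 8.59 degrees, less where a joint would pass 70% of its speed; a pose out of reach is approached as far as the arm can. A call with a gripper value outside its range is refused whole. "gripper" is the opening, from 0 (shut) to 1 (fully open), set as the call begins (left out, the last holds). The fingers move at their own pace and stop on an object; "force" is the grip in N (left out, the last holds). Time passes only in rows, so rows that do not move let the fingers close. It gives the time, the measured TCP pose, the force, the opening and the grip force at its end, in the units of the state.
- env.get_obs(): the state, without advancing time (a new reading comes with each control period).
- env.grab_frame(name): name is "scene" or "top"; returns the picture (384x512x3 uint8, red, green, blue); there is no depth.
- env.get_calibration(name): a dict with "fov_y" (degrees; the focal length in pixels is half the picture's height over the tangent of half this angle, whatever the lens; pixels are square), "cx", "cy" (the principal point, pixels), "extrinsics" (4x4, takes a point from camera to world coordinates). Camera axes: x right, y down, z forward; pixel columns grow to the right and rows downward; lengths in m; the calibration is good to about 2 mm. A picture is of the moment at which its call begins. get_calibration takes no time and is no camera call.
- env.close_job(): hands the job in; it is judged then, once.
The state is a dict: "time": time; "joints": joint angles; "qvel": joint speeds; "joint_torque": joint torques, N m; "eef_pos": TCP position; "tcp_rot": TCP orientation; "contact_force": force on the tool from outside, world axes, zero at the start; "moment": the same for the moment, N m; "grip_width": finger opening in m; "gripper_force": force on a finger pad.
Only numpy, scipy, OpenCV 4.12 (cv2) and the standard library are available. Lean on these libraries where they do the work, as an engineer would, in place of code of your own. Each camera call takes 0.05 s, during which the arm holds its last target. There are 200 camera calls.

## Working session

There is one attempt and no reset: what is moved stays moved. The work goes in short steps, Python scripts to look and compute and a tool call to move; the robot and the scene stay as the last step left them, time stands still between calls to the robot, and variables do not carry over. Pictures are saved under pics/ and viewed, at most 10 in all, crops included, and the job is handed in when it is done.

Besides the shell and the picture viewer there is one more tool, called by a JSON object that holds its "op" and its "data". step_arm: Moves the arm, as the interface text tells. Its arguments: {"type":"object","properties":{"commands":{"type":"array"},"gripper":{"type":"number"},"force":{"type":"number"}},"required":["commands"]}

```bash
mkdir -p pics; python3 - <<'E'
from station import env
import cv2
for n in ("scene","top"):
    im=env.grab_frame(n); cv2.imwrite(f"pics/{n}0.png",cv2.cvtColor(im,cv2.COLOR_RGB2BGR))
    c=env.get_calibration(n); print(n,c["fov_y"],c["cx"],c["cy"],c["extrinsics"], {k for k in c})
o=env.get_obs();print(o)
E
```

```text
scene 56.693456522974316 258.1535839366651 189.54133313559097 [[ 0.71945857  0.53246994 -0.44593175  0.83653754]
 [ 0.69447376 -0.56007936  0.45168275 -0.30406263]
 [-0.00924969 -0.63465492 -0.7727403   0.62649703]
 [ 0.          0.          0.          1.        ]] {'cy', 'extrinsics', 'fov_y', 'cx'}
top 49.898279166754314 252.24629539791633 188.35247059380288 [[-1.14378218e-02 -9.93260893e-01  1.15334187e-01  4.48000219e-01]
 [-9.99848280e-01  1.28759034e-02  1.17315162e-02  4.21492640e-04]
 [-1.31374881e-02 -1.15182505e-01 -9.93257468e-01  7.84592813e-01]
 [ 0.00000000e+00  0.00000000e+00  0.00000000e+00  1.00000000e+00]] {'cy', 'extrinsics', 'fov_y', 'cx'}
{'time': 0.1, 'joints': array([ 1.02488766e+00,  3.59423257e-01,  1.51130087e+00,  2.32820966e-05,
        1.27248535e+00, -1.15056152e-01]), 'qvel': array([ 5.23201483e-04, -1.95621040e-05, -3.48240418e-03,  6.64989781e-04,
        5.43910065e-04,  1.10324449e-03]), 'joint_torque': array([-1.41980774e-03, -5.16360068e+01, -2.71406168e+01,  6.73205475e-02,
        2.77863129e-02,  6.51396334e-06]), 'eef_pos': array([0.25031563, 0.54476734, 0.30190821]), 'tcp_rot': array([ 2.13767134e-01,  9.76884312e-01, -7.61052991e-04, -2.72850411e-04]), 'contact_force': array([-0.61552591,  0.92532224, -0.16786699]), 'moment': array([-0.02040658,  0.02763557,  0.01359724]), 'gripper_force': 0.0, 'grip_width': 0.08815620739653966}
```

View pics/scene0.png

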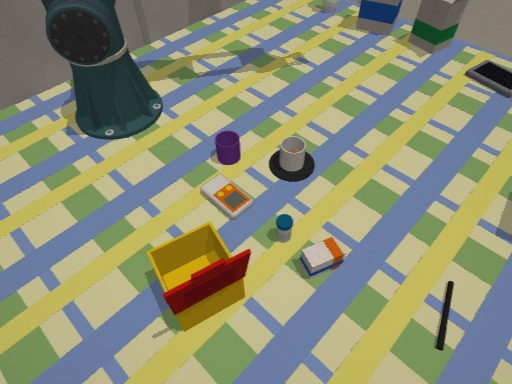

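View pics/top0.png

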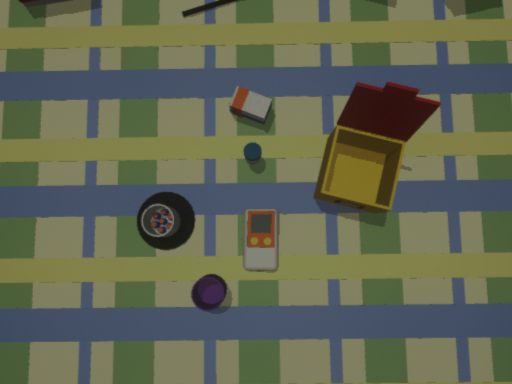

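Top view: mat and cup about (165,220), bin rim around (360,170) with its lid hinged on the upper (far) side, purple cup (210,292), meter (260,240), vial (252,152), carton (251,105). Measuring by colour segmentation.

```bash
cat > h.py <<'E'
from station import env
import cv2, numpy as np
def cam(n):
    c=env.get_calibration(n); return 192/np.tan(np.radians(c["fov_y"])/2),c["cx"],c["cy"],np.array(c["extrinsics"])
def w(n,uv,z):
    f,cx,cy,E=cam(n); d=E[:3,:3]@np.array([(uv[0]-cx)/f,(uv[1]-cy)/f,1]); t=E[:3,3]
    return t+d*(z-t[2])/d[2]
def p(n,X):
    f,cx,cy,E=cam(n); q=E[:3,:3].T@(np.array(X)-E[:3,3]); return q[0]/q[2]*f+cx,q[1]/q[2]*f+cy
E
python3 - <<'E'
from h import *
im=cv2.imread("pics/top0.png"); hsv=cv2.cvtColor(im,cv2.COLOR_BGR2HSV)
# mat: dark low value
m=((im.max(2)<35)).astype(np.uint8); m[:, :130]=0;m[:,200:]=0;m[:185]=0;m[255:]=0
c=max(cv2.findContours(m,0,2)[0],key=cv2.contourArea)
e=cv2.fitEllipse(cv2.convexHull(c)); print("mat",e,w("top",e[0],.004))
n,l,s,ce=cv2.connectedComponentsWithStats(((hsv[...,1]<90)&(hsv[...,2]>60)).astype(np.uint8))
for i in range(1,n):
    if 80<s[i,4]<3000 and 130<ce[i][0]<280 and 80<ce[i][1]<280: print("white",s[i],ce[i])
crop=cv2.resize(im[70:225,300:450],None,fx=4,fy=4,interpolation=cv2.INTER_CUBIC)
crop=cv2.convertScaleAbs(crop,alpha=1.6)
c2=cv2.convertScaleAbs(cv2.resize(im[185:255,130:205],None,fx=4,fy=4,interpolation=cv2.INTER_CUBIC),alpha=1.6)
out=np.zeros((620,600+180,3),np.uint8); out[:crop.shape[0],:480]=crop[:,:480] if crop.shape[1]<480 else crop[:,:480]
out=np.zeros((600,800,3),np.uint8); ch=crop[:600,:500]; out[:ch.shape[0],:ch.shape[1]]=ch; out[:280,500:800]=c2
cv2.imwrite("pics/crop1.png",out)
E
```

```text
mat ((165.39370727539062, 220.194580078125), (55.549800872802734, 56.78102111816406), 46.66165542602539) [0.48010711 0.17471267 0.004     ]
white [141 204  33  33 426] [159.04460094 220.34507042]
white [252 215  19  18 308] [260.94805195 223.98376623]
```

View pics/crop1.png

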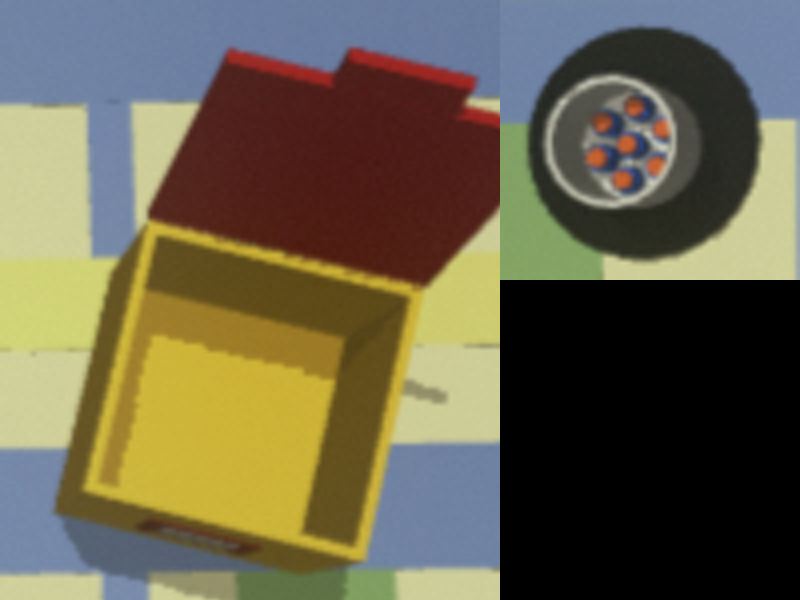

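Crop shows bin rim corners at full-image px (337.5,125), (406,142), (391.5,210), (320.7,193); lid tab's edge near (403,86); cup rim centre (157.8,220), mat centre (166,220.5), lancets standing in the cup.

```bash
python3 - <<'E'
from h import *
np.set_printoptions(precision=4,suppress=True)
C=[w("top",u,.095) for u in [(337.5,125),(406,142),(391.5,210),(320.7,193)]]
print(np.array(C)); c=np.mean(C,0); print("c",c)
for i in range(4): print(np.linalg.norm(C[i]-C[(i+1)%4]))
d=(C[0]+C[1]-C[2]-C[3])/2; print("yaw",np.arctan2(d[1],d[0]))
e=C[0]-C[1]; print("yaw2",np.arctan2(e[1],e[0])-np.pi/2)
print("cup",w("top",(157.6,220.2),.064),"mat",w("top",(165.8,220.5),.004))
print("meter",w("top",(260,240),.02),"vial",w("top",(252,152),.058),"carton",w("top",(251,105),.05),"purple",w("top",(210,292),.06))
# lid angle from scene/top
yaw=np.arctan2(d[1],d[0]);x=np.array([np.cos(yaw),np.sin(yaw),0]);
h=c+x*.06
for a in (1.5,1.6,1.7,1.8,1.9,2.0):
    L=h+.139*(-x*np.cos(a)+np.array([0,0,1])*np.sin(a)); print(a,p("top",L),p("scene",L),L)
for X in C+[np.r_[c[:2],0]]: print(p("scene",X))
print(p("scene",[*w("top",(157.6,220.2),.064)]))
E
```

```text
[[ 0.6351 -0.1383  0.095 ]
 [ 0.6038 -0.2531  0.095 ]
 [ 0.4888 -0.2228  0.095 ]
 [ 0.5187 -0.1061  0.095 ]]
c [ 0.5616 -0.1801  0.095 ]
0.1189972758455188
0.11895186120185353
0.12051754958595234
0.12073837579597005
yaw -0.2636482995802438
yaw2 -0.2660033286963701
cup [0.4778 0.175  0.064 ] mat [0.4795 0.1739 0.004 ]
meter [ 0.441  -0.0037  0.02  ] vial [0.5979 0.0087 0.058 ] carton [0.6873 0.0096 0.05  ] purple [0.3536 0.0837 0.06  ]
1.5 (np.float64(397.9062936330331), np.float64(115.13665649740273)) (np.float64(193.73855477784898), np.float64(241.6804480678914)) [ 0.6101 -0.1932  0.2337]
1.6 (np.float64(400.1220709279438), np.float64(105.50358004978212)) (np.float64(198.28909188477965), np.float64(249.7518265300248)) [ 0.6235 -0.1968  0.2339]
1.7 (np.float64(401.97069219692287), np.float64(96.28052163550012)) (np.float64(203.13291462700124), np.float64(258.63171540501264)) [ 0.6368 -0.2004  0.2328]
1.8 (np.float64(403.42562048896616), np.float64(87.61916115617224)) (np.float64(208.19649053847843), np.float64(268.1978817508136)) [ 0.65   -0.204   0.2304]
1.9 (np.float64(404.4704855765249), np.float64(79.65336204689562)) (np.float64(213.3948750399144), np.float64(278.300366484425)) [ 0.6629 -0.2074  0.2265]
2.0 (np.float64(405.0991520393219), np.float64(72.49532463282586)) (np.float64(218.63432081368128), np.float64(288.7653634825725)) [ 0.6754 -0.2108  0.2214]
(np.float64(242.76523589220898), np.float64(274.4112404907253))
(np.float64(173.9850361491558), np.float64(311.94517066611604))
(np.float64(146.58955395436612), np.float64(252.54732640533632))
(np.float64(210.33316160365789), np.float64(221.2723061666708))
(np.float64(201.28478204948004), np.float64(287.1629687007784))
(np.float64(293.162104419916), np.float64(144.63814693252317))
```

{"op": "step_arm", "data": {"commands": [[[0,0,0,0,0.14,0],[0,0,0,0,0.14,0],[0,0,0,0,0.14,0],[0,0,0,0,0.14,0]]]}}

```text
time: 0.5
eef_pos: [0.2508, 0.5453, 0.3033]
tcp_rot: [0.205, 0.938, 0.061, -0.272]
contact_force: [-0.0, -0.1, 0.6]
grip_width: 0.0877
gripper_force: 0.0
```

```bash
python3 - <<'E'
from station import env
o=env.get_obs()
for k in("joints","eef_pos","tcp_rot"): print(k,o[k].round(4).tolist())
E
```

```text
joints [0.7657, 0.4312, 1.5165, 0.5275, 1.4402, -0.5111]
eef_pos [0.2508, 0.5453, 0.3033]
tcp_rot [0.2051, 0.9382, 0.0605, -0.2722]
```

```bash
cat >> h.py <<'E'
from scipy.spatial.transform import Rotation as R, Slerp
np.set_printoptions(precision=4,suppress=True)
def tool(t,b,roll=0):
    """tool pointing along azimuth t, b below horizontal, fingers closing horizontally; roll about tool z"""
    z=np.array([np.cos(t)*np.cos(b),np.sin(t)*np.cos(b),-np.sin(b)]); y=np.array([np.sin(t),-np.cos(t),0])
    return R.from_matrix(np.c_[np.cross(y,z),y,z])*R.from_rotvec([0,0,roll])
def rows(g,Q,n,ahead=.061):
    """rows taking the point `ahead` of TCP straight to g, tool to Q"""
    o=env.get_obs(); q0=R.from_quat(o["tcp_rot"]); p0=o["eef_pos"]+q0.apply([0,0,ahead])
    S=Slerp([0,1],R.concatenate([q0,Q])); P=o["eef_pos"]; q=q0; out=[]
    for i in range(1,n+1):
        s=i/n; q2=S(s); P2=p0+(np.array(g)-p0)*s-q2.apply([0,0,ahead])
        t=np.round(q.inv().apply(P2-P)*1000,0); a=np.round((q.inv()*q2).as_rotvec(),2)
        P=P+q.apply(t/1000); q=q*R.from_rotvec(a)   # carry rounding on
        out.append([*t.astype(int).tolist(),*a.tolist()])
    print("joints",o["joints"].round(2),"grasp pt now",p0.round(4))
    for k in range(0,n,10): print([out[k:k+10]])
E
python3 - <<'E'
from h import *
rows([.478,.175,.2],tool(np.pi/2,.35),18)
E
```

```text
joints [ 0.77  0.43  1.52  0.53  1.44 -0.51] grasp pt now [0.2212 0.5591 0.2518]
[[[-22, -17, -9, -0.05, 0.03, 0.04], [-22, -15, -11, -0.05, 0.03, 0.04], [-22, -14, -11, -0.05, 0.04, 0.04], [-22, -12, -13, -0.05, 0.03, 0.04], [-22, -11, -14, -0.05, 0.03, 0.04], [-22, -9, -15, -0.05, 0.03, 0.04], [-22, -8, -16, -0.05, 0.04, 0.04], [-21, -6, -17, -0.05, 0.03, 0.04], [-21, -5, -17, -0.05, 0.03, 0.04], [-20, -3, -18, -0.05, 0.03, 0.04]]]
[[[-20, -1, -19, -0.05, 0.03, 0.04], [-19, 0, -19, -0.05, 0.04, 0.05], [-18, 2, -19, -0.05, 0.03, 0.04], [-17, 4, -20, -0.05, 0.03, 0.04], [-16, 5, -19, -0.05, 0.03, 0.04], [-16, 7, -20, -0.05, 0.04, 0.04], [-14, 8, -20, -0.05, 0.03, 0.04], [-13, 10, -19, -0.05, 0.03, 0.04]]]
```

{"op": "step_arm", "data": {"commands": [[[-22,-17,-9,-0.05,0.03,0.04],[-22,-15,-11,-0.05,0.03,0.04],[-22,-14,-11,-0.05,0.04,0.04],[-22,-12,-13,-0.05,0.03,0.04],[-22,-11,-14,-0.05,0.03,0.04],[-22,-9,-15,-0.05,0.03,0.04],[-22,-8,-16,-0.05,0.04,0.04],[-21,-6,-17,-0.05,0.03,0.04],[-21,-5,-17,-0.05,0.03,0.04],[-20,-3,-18,-0.05,0.03,0.04]]], "gripper": 1}}

```text
time: 1.5
eef_pos: [0.3847, 0.3, 0.2597]
tcp_rot: [0.434, 0.782, 0.265, -0.361]
contact_force: [-0.3, 0.6, 0.2]
grip_width: 0.0874
gripper_force: 0.0
```

{"op": "step_arm", "data": {"commands": [[[-20,-1,-19,-0.05,0.03,0.04],[-19,0,-19,-0.05,0.04,0.05],[-18,2,-19,-0.05,0.03,0.04],[-17,4,-20,-0.05,0.03,0.04],[-16,5,-19,-0.05,0.03,0.04],[-16,7,-20,-0.05,0.04,0.04],[-14,8,-20,-0.05,0.03,0.04],[-13,10,-19,-0.05,0.03,0.04]]]}}

```text
time: 2.3
eef_pos: [0.4785, 0.1157, 0.2223]
tcp_rot: [0.581, 0.58, 0.404, -0.404]
contact_force: [0.2, 0.3, 0.6]
grip_width: 0.0874
gripper_force: 0.0
```

```bash
cat >> h.py <<'E'
def fk(j,k):
    """k: d1,a1,L2,a3,L4,D ; returns TCP pos, R"""
    d1,a1,L2,a3,L4,D=k; f=j[1]+j[2]
    A=R.from_euler("ZY",[j[0],f]); u=R.from_euler("ZY",[j[0],j[1]])
    q=A*R.from_euler("Z",s4*j[3])*R.from_euler("Y",j[4])
    p=R.from_euler("Z",j[0]).apply([a1,0,d1])+u.apply([0,0,L2])+A.apply([a3,0,L4])+q.apply([0,0,D])
    return p,q
s4=1
E
python3 - <<'E'
import h; from h import *
from scipy.optimize import least_squares
o=env.get_obs(); q=R.from_quat(o["tcp_rot"])
data=[([1.0249,.3594,1.5113,0,1.2725,-.115],[.2508,.545,.3025]),([.7657,.4312,1.5165,.5275,1.4402,-.5111],[.2508,.5453,.3033]),(o["joints"],o["eef_pos"])]
for s in(1,-1):
    h.s4=s
    r=least_squares(lambda k:np.concatenate([h.fk(j,k)[0]-p for j,p in data]+[.003*(k-[.35,0,.4,0,.4,.2])]),[.35,0,.4,0,.4,.2])
    print(s,r.x,[np.round(h.fk(j,r.x)[0]-p,3) for j,p in data], h.fk(data[2][0],r.x)[1].apply([0,0,1]))
print(q.as_matrix()); 
rows([.478,.175,.046],tool(np.pi/2,.35),10)
E
```

```text
1 [ 0.0834 -0.1697  0.9742  0.1575  0.4917  0.3983] [array([ 0.058, -0.036, -0.001]), array([ 0.015, -0.014,  0.001]), array([ 0.005,  0.011, -0.   ])] [ 0.0022  0.9378 -0.3471]
-1 [ 1.6205  1.2374 -2.0609 -0.2348  0.0169 -0.3981] [array([ 0.06 , -0.033,  0.006]), array([ 0.012, -0.017, -0.007]), array([0.006, 0.01 , 0.001])] [-0.7589 -0.551  -0.3471]
[[ 0.0009  1.      0.0022]
 [ 0.3471 -0.0024  0.9378]
 [ 0.9378 -0.     -0.3471]]
joints [-0.47  0.65  1.94  0.99  1.5  -1.08] grasp pt now [0.4786 0.1729 0.2011]
[[[-14, 0, 6, 0.0, 0.0, -0.0], [-15, 0, 5, 0.0, 0.0, -0.0], [-14, 0, 6, 0.0, 0.0, -0.0], [-15, 0, 5, 0.0, 0.0, -0.0], [-14, 0, 6, 0.0, 0.0, -0.0], [-15, 0, 5, 0.0, 0.0, -0.0], [-14, 0, 6, 0.0, 0.0, -0.0], [-15, 0, 6, 0.0, 0.0, -0.0], [-14, 0, 5, 0.0, 0.0, -0.0], [-15, -1, 6, 0.0, 0.0, -0.0]]]
```

```bash
cat >> h.py <<'E'
from scipy.optimize import least_squares
def fk7(j,k):
    p,q=fk(j,k[:6]); return p+R.from_euler("Z",j[0]).apply([0,k[6],0]), q*R.from_euler("Z",j[5]+k[7])
def ik(g,Q,k,j0,ahead=.061):
    P=np.array(g)-Q.apply([0,0,ahead])
    def r(j):
        p,q=fk7(j,k); return np.r_[p-P,.3*(q.inv()*Q).as_rotvec()]
    s=least_squares(r,j0); return s.x.round(2),round(np.abs(s.fun).max(),4)
E
python3 - <<'E'
from h import *
import json
o=env.get_obs()
data=[([1.0249,.3594,1.5113,0,1.2725,-.115],[.2508,.545,.3025],[.2138,.9769,-.0008,-.0003]),([.7657,.4312,1.5165,.5275,1.4402,-.5111],[.2508,.5453,.3033],[.2051,.9382,.0605,-.2722]),(o["joints"],o["eef_pos"],o["tcp_rot"])]
k0=np.array([.35,0,.4,0,.4,.2,.07,np.pi/2])
def f(k): return np.concatenate([np.r_[fk7(j,k)[0]-p,.3*(fk7(j,k)[1].inv()*R.from_quat(q)).as_rotvec()] for j,p,q in data]+[.001*(k-k0)])
b=min((least_squares(f,np.r_[k0[:7],a]) for a in(-1.57,0,1.57,3.14)),key=lambda r:r.cost)
k=b.x;print(k,b.cost,np.abs(b.fun).max()); json.dump(k.tolist(),open("k.json","w"))
J=o["joints"]
ja,e=ik([.478,.175,.046],tool(np.pi/2,.35),k,J);print(ja,e)
for t in(np.pi/2,1.3):
  j=ja
  for roll in(0,1.57,2.8):
    j,e=ik([.55,-.175,.2],tool(t,.2,roll),k,j);print(t,roll,j,e)
E
```

```text
[0.2685 0.0003 0.6084 0.1109 0.4342 0.3017 0.0686 1.5708] 1.5976116973504847e-07 0.00031017762502377755
[-0.47  0.96  1.93  1.03  1.35 -1.34] 0.0
1.5707963267948966 0 [-0.86  0.94  1.31  0.8   2.04 -0.96] 0.0
1.5707963267948966 1.57 [-0.86  0.94  1.31  0.8   2.04  0.61] 0.0
1.5707963267948966 2.8 [-0.86  0.94  1.31  0.8   2.04  1.84] 0.0
1.3 0 [-0.95  0.87  1.51  0.92  1.86 -0.97] 0.0
1.3 1.57 [-0.95  0.87  1.51  0.92  1.86  0.6 ] 0.0
1.3 2.8 [-0.95  0.87  1.51  0.92  1.86  1.83] 0.0
```

{"op": "step_arm", "data": {"commands": [[[-14,1,6,0,0,0],[-15,0,5,0,0,0],[-14,0,6,0,0,0],[-15,0,5,0,0,0],[-14,0,6,0,0,0]]]}}

```text
time: 2.8
eef_pos: [0.4785, 0.119, 0.1443]
tcp_rot: [0.58, 0.581, 0.403, -0.404]
contact_force: [-0.1, 0.2, -0.6]
grip_width: 0.0875
gripper_force: 0.0
```

{"op": "step_arm", "data": {"commands": [[[-15,0,5,0,0,0],[-14,0,5,0,0,0],[-15,0,5,0,0,0],[-14,0,5,0,0,0],[-14,0,5,0,0,0],[0,0,0,0,0,0]]]}}

```text
time: 3.4
eef_pos: [0.4787, 0.1168, 0.0676]
tcp_rot: [0.58, 0.581, 0.403, -0.404]
contact_force: [-0.2, -0.1, 0.7]
grip_width: 0.0875
gripper_force: 0.0
```

```bash
python3 - <<'E'
from h import *
rows([.478,.175,.046],tool(np.pi/2,.35),1)
im=env.grab_frame("scene"); t=env.grab_frame("top")
a=cv2.resize(im[90:290,130:380],(500,400)); b=cv2.resize(t[180:300,110:200],(300,400))
cv2.imwrite("pics/g1.png",cv2.cvtColor(np.hstack([a,b]),cv2.COLOR_RGB2BGR))
E
```

```text
joints [-0.47  0.95  1.93  1.03  1.34 -1.33] grasp pt now [0.4787 0.174  0.0464]
[[[0, -1, 1, -0.0, 0.01, -0.0]]]
```

View pics/g1.png

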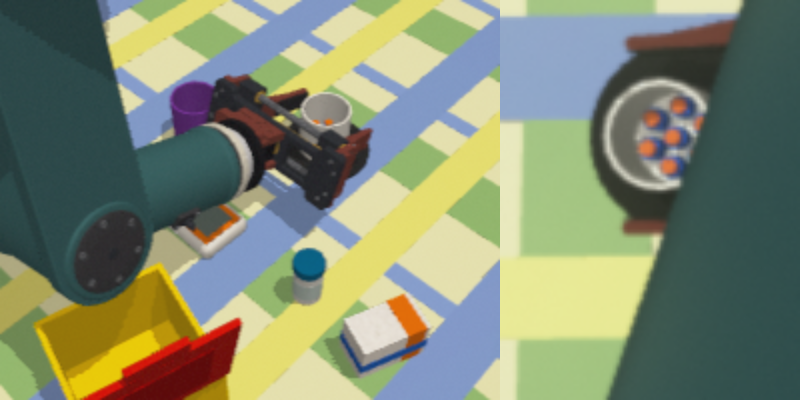

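The fingers straddle the cup evenly (crop: fingers at rows 45 and 228, cup centre row 133); nothing is touched. Close and lift.

{"op": "step_arm", "data": {"commands": [[[0,0,0,0,0,0],[0,0,0,0,0,0],[0,0,0,0,0,0],[0,0,0,0,0,0],[0,0,0,0,0,0],[0,0,0,0,0,0]]], "gripper": 0.4, "force": 25}}

```text
time: 4.1
eef_pos: [0.4791, 0.1165, 0.0697]
tcp_rot: [0.58, 0.581, 0.404, -0.404]
contact_force: [-0.4, -1.7, 1.9]
grip_width: 0.0583
gripper_force: 25.0
```

```bash
python3 - <<'E'
from h import *
rows([.478,.174,.24],tool(np.pi/2,.35),12)
E
```

```text
joints [-0.47  0.95  1.93  1.03  1.34 -1.33] grasp pt now [0.4791 0.1737 0.0485]
[[[15, 0, -6, -0.0, 0.0, 0.0], [15, 0, -5, -0.0, 0.0, 0.0], [15, 0, -6, -0.0, 0.0, 0.0], [15, 0, -5, -0.0, 0.0, 0.0], [15, 0, -6, -0.0, 0.0, 0.0], [15, 0, -5, -0.0, 0.0, 0.0], [15, -1, -6, -0.0, 0.0, 0.0], [15, 0, -5, -0.0, 0.0, 0.0], [15, 0, -6, -0.0, 0.0, 0.0], [14, 0, -5, -0.0, 0.0, 0.0]]]
[[[15, 0, -6, -0.0, 0.0, 0.0], [15, 0, -5, -0.0, 0.01, 0.0]]]
```

{"op": "step_arm", "data": {"commands": [[[10,0,-4,0,0,0],[15,0,-5,0,0,0],[15,0,-6,0,0,0],[15,0,-5,0,0,0],[15,0,-6,0,0,0],[15,0,-5,0,0,0],[15,0,-6,0,0,0],[15,0,-5,0,0,0],[15,0,-6,0,0,0],[15,0,-5,0,0,0]]]}}

```text
time: 5.1
eef_pos: [0.4786, 0.1174, 0.2248]
tcp_rot: [0.58, 0.581, 0.404, -0.403]
contact_force: [0.2, -0.6, -0.5]
grip_width: 0.0581
gripper_force: 25.0
```

```bash
python3 - <<'E'
from h import *
import json
k=json.load(open("k.json")); o=env.get_obs(); print(o["grip_width"],o["contact_force"])
Q=tool(1.31,.2)
x=np.array([np.cos(-.265),np.sin(-.265),0])
c=np.array([.5616,-.1801,.205])-x*.012
print(c,ik(c,Q,k,o["joints"]))
rows(c,Q,20)
E
```

```text
0.058066398512107015 [ 0.2151 -0.6245 -0.5053]
[ 0.55  -0.177  0.205] (array([-0.95,  0.86,  1.5 ,  0.92,  1.87, -0.96]), np.float64(0.0))
joints [-0.47  0.64  1.94  0.99  1.5  -1.07] grasp pt now [0.4785 0.1746 0.2035]
[[[-7, 3, -16, -0.01, 0.01, 0.0], [-6, 3, -17, -0.02, 0.01, 0.01], [-6, 3, -17, -0.01, 0.0, 0.0], [-6, 4, -16, -0.01, 0.01, 0.0], [-6, 3, -16, -0.01, 0.01, 0.01], [-6, 4, -17, -0.02, 0.01, 0.0], [-6, 4, -16, -0.01, 0.0, 0.01], [-5, 5, -17, -0.01, 0.01, -0.0], [-6, 4, -16, -0.01, 0.01, 0.0], [-5, 5, -16, -0.02, 0.01, 0.01]]]
[[[-5, 5, -17, -0.01, 0.01, -0.0], [-5, 6, -16, -0.01, 0.0, 0.0], [-5, 5, -16, -0.01, 0.01, 0.01], [-4, 6, -17, -0.02, 0.01, 0.0], [-5, 6, -16, -0.01, 0.01, 0.0], [-4, 6, -16, -0.01, 0.0, 0.01], [-4, 6, -16, -0.01, 0.01, 0.0], [-4, 7, -16, -0.02, 0.01, 0.01], [-4, 7, -16, -0.01, 0.01, -0.0], [-4, 7, -15, -0.01, 0.01, 0.0]]]
```

{"op": "step_arm", "data": {"commands": [[[-7,3,-16,-0.01,0.01,0],[-6,3,-17,-0.02,0.01,0.01],[-6,3,-17,-0.01,0,0],[-6,3,-16,-0.01,0.01,0],[-6,3,-16,-0.01,0.01,0.01],[-6,3,-17,-0.02,0.01,0],[-6,3,-16,-0.01,0,0.01],[-5,4,-17,-0.01,0.01,0],[-6,4,-16,-0.01,0.01,0],[-5,4,-16,-0.02,0.01,0.01]]]}}

```text
time: 6.1
eef_pos: [0.5021, -0.0601, 0.2194]
tcp_rot: [0.6, 0.525, 0.456, -0.396]
contact_force: [0.5, 0.1, -1.6]
grip_width: 0.0585
gripper_force: 25.0
```

```bash
python3 - <<'E'
from h import *
rows([.5415,-.178,.208],tool(1.31,.2),10)
E
```

```text
joints [-0.76  0.74  1.78  0.9   1.68 -1.08] grasp pt now [ 0.5101 -0.0019  0.2029]
[[[-5, 5, -17, -0.01, 0.01, 0.0], [-4, 5, -16, -0.01, 0.0, 0.01], [-4, 5, -16, -0.02, 0.01, -0.0], [-5, 5, -17, -0.01, 0.01, 0.0], [-4, 6, -16, -0.01, 0.01, 0.01], [-3, 6, -16, -0.01, 0.0, -0.0], [-4, 6, -17, -0.01, 0.01, 0.0], [-4, 6, -16, -0.02, 0.01, 0.01], [-3, 6, -16, -0.01, 0.01, -0.0], [-4, 7, -16, -0.01, 0.0, 0.0]]]
```

{"op": "step_arm", "data": {"commands": [[[-5,5,-17,-0.01,0.01,0],[-4,5,-16,-0.01,0,0.01],[-4,5,-16,-0.02,0.01,0],[-5,5,-17,-0.01,0.01,0],[-4,6,-16,-0.01,0.01,0.01],[-3,6,-16,-0.01,0,0],[-4,6,-17,-0.01,0.01,0],[-4,6,-16,-0.02,0.01,0.01],[-3,6,-16,-0.01,0.01,0],[-4,7,-16,-0.01,0,0]]]}}

```text
time: 7.1
eef_pos: [0.5258, -0.2356, 0.2198]
tcp_rot: [0.614, 0.473, 0.501, -0.384]
contact_force: [0.9, 0.3, -1.7]
grip_width: 0.0586
gripper_force: 25.0
```

```bash
python3 - <<'E'
from h import *
rows([.5415,-.178,.208],tool(1.31,.2),1)
im=env.grab_frame("scene"); t=env.grab_frame("top")
a=cv2.resize(im[150:350,100:350],(500,400)); b=cv2.resize(t[80:240,300:420],(300,400))
cv2.imwrite("pics/g2.png",cv2.cvtColor(np.hstack([a,b]),cv2.COLOR_RGB2BGR))
E
```

```text
joints [-0.96  0.85  1.51  0.9   1.87 -0.97] grasp pt now [ 0.5412 -0.1779  0.2075]
[[[0, 0, 0, -0.0, 0.0, 0.0]]]
```

View pics/g2.png

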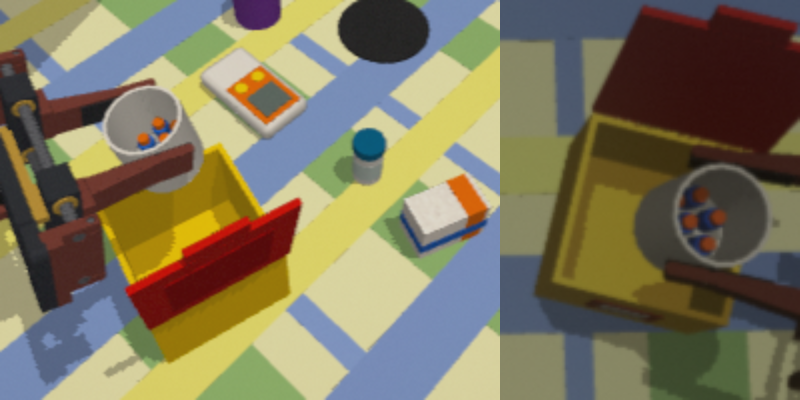

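Cup held over the bin, body clear of the lid (lid edge at ~(215,225) in the scene crop). I'll level the tool a bit more, then roll.

```bash
python3 - <<'E'
from h import *
import json
k=json.load(open("k.json")); o=env.get_obs(); j=o["joints"]
for r in (0,.9,1.8,2.8):
    j,e=ik([.5463,-.1677,.22],tool(1.31,-.15,r),k,j); print(r,j,e)
rows([.5463,-.1677,.22],tool(1.31,-.15,.8),10)
E
```

```text
0 [-0.95  1.03  1.5   1.06  2.08 -1.03] 0.0
0.9 [-0.95  1.03  1.5   1.06  2.08 -0.13] 0.0
1.8 [-0.95  1.03  1.5   1.06  2.08  0.77] 0.0
2.8 [-0.95  1.03  1.5   1.06  2.08  1.77] 0.0
joints [-0.96  0.85  1.51  0.9   1.87 -0.98] grasp pt now [ 0.5417 -0.1792  0.2071]
[[[-1, 1, 1, 0.01, 0.03, 0.08], [0, 1, 1, 0.02, 0.04, 0.08], [-1, 0, 1, 0.01, 0.03, 0.08], [0, 1, 1, 0.02, 0.03, 0.08], [-1, 1, 1, 0.01, 0.04, 0.08], [-1, 0, 2, 0.02, 0.03, 0.08], [-1, 1, 1, 0.01, 0.03, 0.08], [-1, 0, 1, 0.02, 0.04, 0.08], [-1, 0, 2, 0.01, 0.03, 0.08], [-1, 0, 1, 0.01, 0.04, 0.07]]]
```

{"op": "step_arm", "data": {"commands": [[[-1,1,1,0.01,0.03,0.08],[0,1,1,0.02,0.04,0.08],[-1,0,1,0.01,0.03,0.08],[0,1,1,0.02,0.03,0.08],[-1,1,1,0.01,0.04,0.08],[-1,0,2,0.02,0.03,0.08],[-1,1,1,0.01,0.03,0.08],[-1,0,1,0.02,0.04,0.08],[-1,0,2,0.01,0.03,0.08],[-1,0,1,0.01,0.04,0.07]]]}}

```text
time: 8.2
eef_pos: [0.5302, -0.2227, 0.2114]
tcp_rot: [-0.63, -0.163, -0.375, 0.66]
contact_force: [0.6, 1.0, -0.4]
grip_width: 0.0582
gripper_force: 25.0
```

{"op": "step_arm", "data": {"commands": [[[0,0,0,0,0,0.08],[0,0,0,0,0,0.08],[0,0,0,0,0,0.08],[0,0,0,0,0,0.08],[0,0,0,0,0,0.08],[0,0,0,0,0,0.08],[0,0,0,0,0,0.08],[0,0,0,0,0,0.08],[0,0,0,0,0,0.08],[0,0,0,0,0,0.08]]]}}

```text
time: 9.2
eef_pos: [0.5301, -0.2228, 0.2115]
tcp_rot: [-0.645, 0.095, -0.088, 0.753]
contact_force: [-0.0, 1.1, -1.5]
grip_width: 0.0586
gripper_force: 25.0
```

```bash
python3 - <<'E'
from h import *
rows([.5463,-.1677,.22],tool(1.31,-.15,2.8),12)
im=env.grab_frame("scene"); t=env.grab_frame("top")
a=cv2.resize(im[150:350,100:350],(500,400)); b=cv2.resize(t[80:240,300:420],(300,400))
cv2.imwrite("pics/g3.png",cv2.cvtColor(np.hstack([a,b]),cv2.COLOR_RGB2BGR))
E
```

```text
joints [-0.95  1.02  1.51  1.07  2.07  0.56] grasp pt now [ 0.5458 -0.1646  0.2207]
[[[0, 0, 0, -0.0, -0.0, 0.1], [0, 0, 0, -0.0, -0.0, 0.1], [0, 0, -1, -0.0, -0.0, 0.1], [0, 0, 0, -0.0, -0.0, 0.1], [1, 0, 0, -0.0, -0.0, 0.1], [0, 0, 0, -0.0, -0.0, 0.1], [0, 0, -1, -0.0, -0.0, 0.1], [0, 0, 0, -0.0, -0.0, 0.1], [0, 0, 0, -0.0, -0.0, 0.1], [0, 0, 0, -0.0, -0.0, 0.1]]]
[[[0, 0, -1, -0.0, 0.0, 0.1], [0, -1, 0, -0.0, 0.0, 0.1]]]
```

View pics/g3.png

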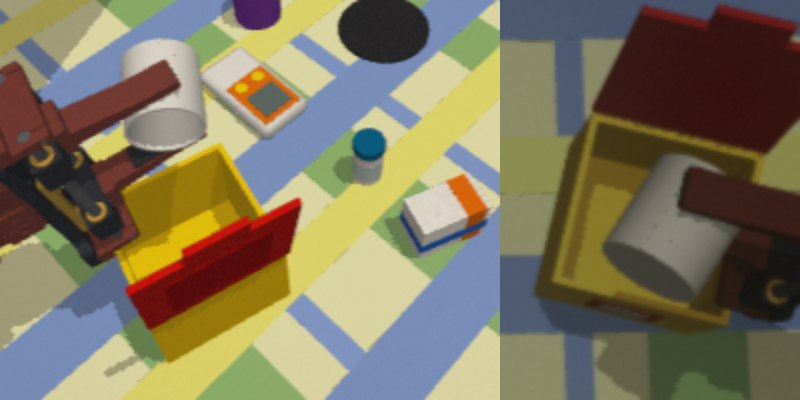

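Cup lies on its side, mouth toward the lid and over the bin; nothing has fallen yet. Continue the roll.

{"op": "step_arm", "data": {"commands": [[[0,0,0,0,0,0.06],[0,0,0,0,0,0.06],[0,0,0,0,0,0.06],[0,0,0,0,0,0.06],[0,0,0,0,0,0.06],[0,0,0,0,0,0.06],[0,0,0,0,0,0.06],[0,0,0,0,0,0.06],[0,0,0,0,0,0.06],[0,0,0,0,0,0.06]]]}}

```text
time: 10.3
eef_pos: [0.5301, -0.223, 0.2115]
tcp_rot: [-0.588, 0.281, 0.137, 0.746]
contact_force: [0.2, -0.5, -1.6]
grip_width: 0.0579
gripper_force: 25.0
```

{"op": "step_arm", "data": {"commands": [[[0,0,0,0,0,0.08],[0,0,0,0,0,0.08],[0,0,0,0,0,0.08],[0,0,0,0,0,0.08],[0,0,0,0,0,0.08],[0,0,0,0,0,0.08],[0,0,0,0,0,0.08],[0,0,0,0,0,0],[0,0,0,0,0,0],[0,0,0,0,0,0]]]}}

```text
time: 11.3
eef_pos: [0.5302, -0.2233, 0.2114]
tcp_rot: [-0.488, 0.432, 0.337, 0.68]
contact_force: [0.6, -0.6, -0.2]
grip_width: 0.058
gripper_force: 25.0
```

```bash
python3 - <<'E'
from h import *
rows([.545,-.165,.22],tool(1.31,-.15,0),1)
im=env.grab_frame("scene"); t=env.grab_frame("top")
a=cv2.resize(im[150:350,100:350],(500,400)); b=cv2.resize(t[80:240,300:420],(300,400))
cv2.imwrite("pics/g4.png",cv2.cvtColor(np.hstack([a,b]),cv2.COLOR_RGB2BGR))
E
```

```text
joints [-0.95  1.02  1.51  1.07  2.07  1.72] grasp pt now [ 0.5459 -0.1651  0.2206]
[[[0, 1, 0, -0.0, -0.01, -2.75]]]
```

View pics/g4.png

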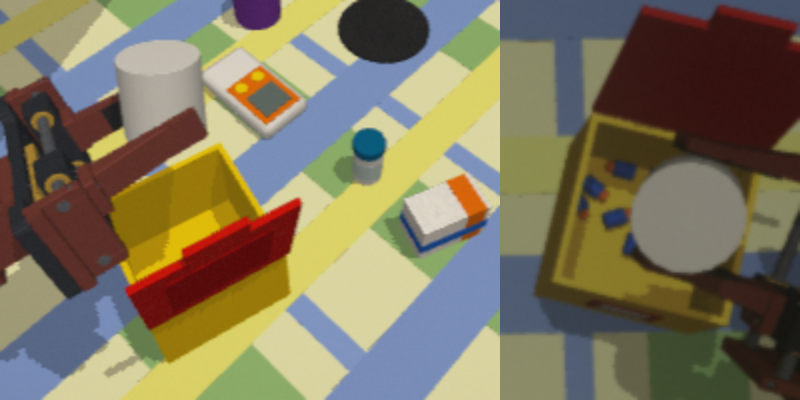

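Cup is inverted; lancets lie in the bin (five visible, blue at ~(615,170)–(630,245) of the crop, rest hidden under the cup). Roll back.

{"op": "step_arm", "data": {"commands": [[[0,0,0,0,0,-0.14],[0,0,0,0,0,-0.14],[0,0,0,0,0,-0.14],[0,0,0,0,0,-0.14],[0,0,0,0,0,-0.14],[0,0,0,0,0,-0.14],[0,0,0,0,0,-0.14],[0,0,0,0,0,-0.14],[0,0,0,0,0,-0.14],[0,0,0,0,0,-0.14]]]}}

```text
time: 12.4
eef_pos: [0.5302, -0.2234, 0.2114]
tcp_rot: [-0.652, 0.014, -0.182, 0.736]
contact_force: [0.3, 0.5, -0.4]
grip_width: 0.0584
gripper_force: 25.0
```

```bash
python3 - <<'E'
from h import *
rows([.4795,.173,.2],tool(np.pi/2,.35),20)
E
```

```text
joints [-0.95  1.02  1.51  1.07  2.07  0.31] grasp pt now [ 0.5459 -0.1652  0.2205]
[[[-6, 1, 15, -0.01, -0.03, -0.07], [-6, 1, 16, -0.0, -0.03, -0.06], [-6, 0, 15, -0.01, -0.03, -0.07], [-5, -1, 16, -0.0, -0.03, -0.07], [-5, -1, 16, -0.01, -0.03, -0.06], [-4, -2, 16, -0.0, -0.03, -0.07], [-3, -2, 17, -0.01, -0.03, -0.07], [-3, -2, 16, -0.01, -0.03, -0.07], [-2, -3, 17, -0.0, -0.03, -0.06], [-2, -3, 17, -0.01, -0.03, -0.07]]]
[[[0, -4, 16, -0.0, -0.03, -0.07], [0, -4, 17, -0.01, -0.03, -0.06], [0, -4, 17, -0.0, -0.03, -0.07], [2, -4, 17, -0.01, -0.03, -0.07], [2, -4, 17, -0.0, -0.03, -0.06], [3, -4, 17, -0.01, -0.03, -0.07], [3, -5, 16, -0.01, -0.03, -0.07], [5, -4, 17, -0.0, -0.03, -0.06], [5, -4, 17, -0.01, -0.03, -0.07], [6, -4, 16, -0.0, -0.03, -0.07]]]
```

{"op": "step_arm", "data": {"commands": [[[0,0,0,0,0,-0.14],[0,0,0,0,0,-0.14],[0,0,0,0,0,-0.14],[0,0,0,0,0,-0.14],[0,0,0,0,0,-0.14],[0,0,0,0,0,-0.14],[0,0,0,0,0,-0.14],[0,0,0,0,0,-0.14],[0,0,0,0,0,-0.14],[0,0,0,0,0,-0.09]]]}}

```text
time: 13.4
eef_pos: [0.5302, -0.2234, 0.2113]
tcp_rot: [0.518, 0.396, 0.602, -0.461]
contact_force: [-0.0, -0.5, -1.6]
grip_width: 0.0584
gripper_force: 25.0
```

```bash
python3 - <<'E'
from h import *
rows([.4795,.173,.2],tool(np.pi/2,.35),20)
E
```

```text
joints [-0.95  1.02  1.51  1.07  2.07 -1.04] grasp pt now [ 0.5459 -0.1652  0.2205]
[[[-2, -7, 15, 0.01, -0.02, -0.0], [-1, -6, 15, 0.02, -0.03, -0.0], [-1, -7, 16, 0.01, -0.02, -0.0], [-1, -6, 16, 0.01, -0.03, -0.01], [0, -6, 15, 0.02, -0.02, 0.0], [0, -6, 16, 0.01, -0.03, 0.0], [0, -5, 16, 0.01, -0.02, 0.0], [1, -6, 16, 0.02, -0.03, -0.0], [2, -5, 17, 0.01, -0.02, -0.0], [1, -5, 16, 0.01, -0.03, -0.0]]]
[[[3, -5, 16, 0.02, -0.02, -0.01], [2, -4, 17, 0.01, -0.03, 0.0], [3, -4, 16, 0.01, -0.02, 0.0], [4, -4, 17, 0.02, -0.03, 0.0], [4, -4, 16, 0.01, -0.02, -0.0], [4, -4, 17, 0.01, -0.03, -0.0], [5, -3, 16, 0.02, -0.02, -0.0], [5, -3, 17, 0.01, -0.03, -0.0], [5, -3, 16, 0.01, -0.02, -0.01], [6, -3, 16, 0.02, -0.03, 0.0]]]
```

{"op": "step_arm", "data": {"commands": [[[-2,-7,15,0.01,-0.02,0],[-1,-6,15,0.02,-0.03,0],[-1,-7,16,0.01,-0.02,0],[-1,-6,16,0.01,-0.03,-0.01],[0,-6,15,0.02,-0.02,0],[0,-6,16,0.01,-0.03,0],[0,-5,16,0.01,-0.02,0],[1,-6,16,0.02,-0.03,0],[2,-5,17,0.01,-0.02,0],[1,-5,16,0.01,-0.03,0]]]}}

```text
time: 14.4
eef_pos: [0.5041, -0.0548, 0.2164]
tcp_rot: [0.557, 0.49, 0.506, -0.44]
contact_force: [0.6, 1.1, -0.3]
grip_width: 0.0587
gripper_force: 25.0
```

{"op": "step_arm", "data": {"commands": [[[3,-5,16,0.02,-0.02,-0.01],[2,-4,17,0.01,-0.03,0],[3,-4,16,0.01,-0.02,0],[4,-4,17,0.02,-0.03,0],[4,-4,16,0.01,-0.02,0],[4,-4,17,0.01,-0.03,0],[5,-3,16,0.02,-0.02,0],[5,-3,17,0.01,-0.03,0],[5,-3,16,0.01,-0.02,-0.01],[6,-3,16,0.02,-0.03,0]]]}}

```text
time: 15.4
eef_pos: [0.4787, 0.1166, 0.2218]
tcp_rot: [0.579, 0.581, 0.402, -0.408]
contact_force: [-1.1, -0.2, -0.6]
grip_width: 0.0584
gripper_force: 25.0
```

```bash
python3 - <<'E'
from h import *
o=env.get_obs();print(R.from_quat(o["tcp_rot"]).as_matrix())
rows([.4795,.173,.052],tool(np.pi/2,.35),10)
im=env.grab_frame("scene"); t=env.grab_frame("top")
a=cv2.resize(im[90:250,200:400],(500,400)); b=cv2.resize(t[100:220,310:410],(300,400))
b2=t[180:260,120:200]
cv2.imwrite("pics/g5.png",cv2.cvtColor(np.hstack([a,b]),cv2.COLOR_RGB2BGR))
E
```

```text
[[ 0.0024  1.     -0.008 ]
 [ 0.3442  0.0067  0.9389]
 [ 0.9389 -0.005  -0.3442]]
joints [-0.47  0.65  1.93  0.99  1.51 -1.07] grasp pt now [0.4783 0.1739 0.2008]
[[[-14, 0, 5, -0.0, 0.0, -0.0], [-14, 0, 5, -0.0, 0.0, -0.0], [-14, 0, 5, -0.0, 0.0, -0.0], [-14, 1, 5, -0.0, 0.0, -0.0], [-14, 0, 5, -0.0, 0.0, -0.0], [-14, 0, 5, -0.0, 0.0, -0.0], [-14, 0, 5, -0.01, 0.0, -0.0], [-14, 0, 5, 0.0, 0.0, -0.0], [-14, 0, 5, 0.0, 0.0, -0.0], [-14, 0, 5, 0.0, 0.0, -0.0]]]
```

View pics/g5.png

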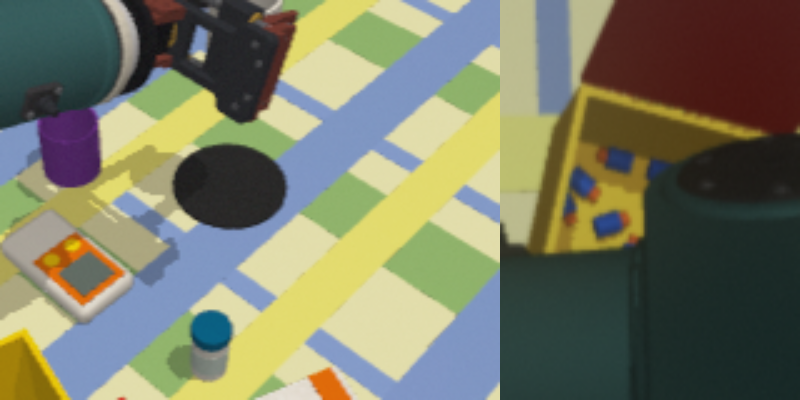

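The mat is clear under the cup; lancets are in the bin (six at least partly visible). Lower the cup.

{"op": "step_arm", "data": {"commands": [[[-14,1,5,0,0,0],[-14,0,5,0,0,0],[-14,0,5,0,0,0],[-14,0,5,0,0,0],[-14,0,5,0,0,0],[-14,0,5,0,0,0],[-14,0,5,0,0,0],[-14,0,5,0,0,0],[-14,0,5,0,0,0],[-14,0,5,0,0,0]]]}}

```text
time: 16.5
eef_pos: [0.4798, 0.1142, 0.0719]
tcp_rot: [0.579, 0.58, 0.403, -0.408]
contact_force: [0.2, -0.0, -0.7]
grip_width: 0.0584
gripper_force: 25.0
```

{"op": "step_arm", "data": {"commands": [[[-1,0,0,0,0,0],[-1,0,0,0,0,0],[-1,0,1,0,0,0],[0,0,0,0,0,0]]]}}

```text
time: 16.9
eef_pos: [0.4798, 0.1141, 0.0704]
tcp_rot: [0.579, 0.58, 0.403, -0.407]
contact_force: [-0.1, -0.6, -0.2]
grip_width: 0.0584
gripper_force: 25.0
```

```bash
python3 - <<'E'
from h import *
o=env.get_obs();print(o["contact_force"])
rows([.4795,.173,.049],tool(np.pi/2,.35),1)
E
```

```text
[-0.0914 -0.6167 -0.1969]
joints [-0.47  0.95  1.92  1.02  1.36 -1.32] grasp pt now [0.4794 0.1714 0.0495]
[[[0, 0, 2, -0.01, 0.0, -0.0]]]
```

{"op": "step_arm", "data": {"commands": [[[-1,0,0,0,0,0],[-1,0,1,0,0,0],[0,0,0,0,0,0]]]}}

```text
time: 17.2
eef_pos: [0.4797, 0.1146, 0.0692]
tcp_rot: [0.578, 0.58, 0.404, -0.408]
contact_force: [-0.3, -1.9, 5.9]
grip_width: 0.0587
gripper_force: 25.0
```

{"op": "step_arm", "data": {"commands": [[[-1,0,0,0,0,0],[-1,0,1,0,0,0],[0,0,0,0,0,0]]]}}

```text
time: 17.5
eef_pos: [0.4796, 0.1151, 0.0688]
tcp_rot: [0.577, 0.579, 0.405, -0.409]
contact_force: [-0.3, -5.0, 15.3]
grip_width: 0.0581
gripper_force: 25.0
```

Standing on the mat (15 N). Relax and release.

{"op": "step_arm", "data": {"commands": [[[2,0,-1,0,0,0],[0,0,0,0,0,0]]]}}

```text
time: 17.7
eef_pos: [0.4797, 0.1147, 0.0692]
tcp_rot: [0.578, 0.58, 0.404, -0.408]
contact_force: [0.6, 0.4, 7.0]
grip_width: 0.0583
gripper_force: 25.0
```

{"op": "step_arm", "data": {"commands": [[[0,0,0,0,0,0],[0,0,0,0,0,0],[0,0,0,0,0,0],[0,0,0,0,0,0],[0,0,0,0,0,0],[0,0,0,0,0,0],[0,0,0,0,0,0]]], "gripper": 1}}

```text
time: 18.4
eef_pos: [0.4797, 0.1143, 0.0678]
tcp_rot: [0.579, 0.58, 0.403, -0.408]
contact_force: [-0.8, -0.2, -0.8]
grip_width: 0.0875
gripper_force: 0.0
```

{"op": "step_arm", "data": {"commands": [[[7,0,-3,0,0,0],[14,0,-5,0,0,0],[14,0,-5,0,0,0],[14,0,-5,0,0,0],[14,0,-5,0,0,0],[14,0,-5,0,0,0],[14,0,-5,0,0,0],[14,0,-5,0,0,0],[14,0,-5,0,0,0],[14,0,-5,0,0,0]]]}}

```text
time: 19.4
eef_pos: [0.4803, 0.115, 0.2105]
tcp_rot: [0.579, 0.58, 0.403, -0.408]
contact_force: [0.3, -0.0, 0.2]
grip_width: 0.0879
gripper_force: 0.0
```

```bash
python3 - <<'E'
from h import *
import json
k=json.load(open("k.json")); o=env.get_obs()
print(o["joints"],o["eef_pos"],o["contact_force"])
im=env.grab_frame("scene"); t=env.grab_frame("top")
a=cv2.resize(im[80:240,200:400],(500,400)); b=cv2.resize(t[180:270,120:190],(300,386)); b=np.vstack([b,np.zeros((14,300,3),np.uint8)])
cv2.imwrite("pics/g6.png",cv2.cvtColor(np.hstack([a,b]),cv2.COLOR_RGB2BGR))
E
```

```text
[-0.4705  0.6738  1.9319  0.9904  1.4962 -1.094 ] [0.4803 0.115  0.2105] [ 0.3238 -0.0465  0.2372]
```

View pics/g6.png

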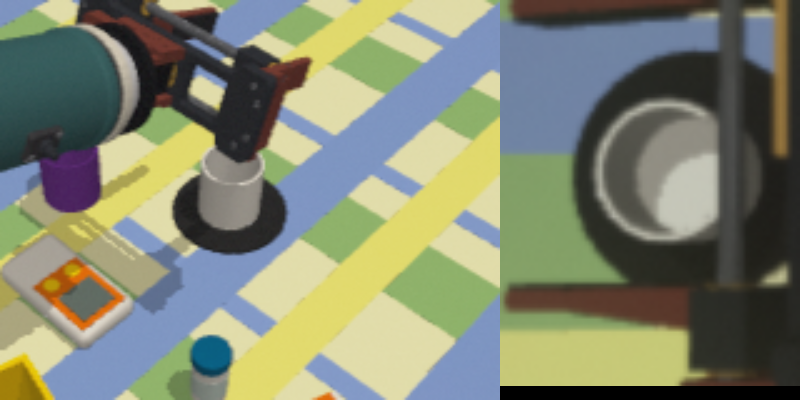

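The cup stands empty and upright, centred on the mat (crop: cup centre ~(665,170), mat ~(690,170)). Now the lid: go round behind it, tool down, fingers shut.

```bash
python3 - <<'E'
from h import *
import json
k=json.load(open("k.json")); o=env.get_obs()
Q=tool(1.306,np.pi/2)
j,e=ik([.66,-.03,.30],Q,k,o["joints"],.08);print(j,e)
for g in([.7063,-.2194,.26],[.7063,-.2194,.185],[.53,-.17,.10]): j,e=ik(g,Q,k,j,.08);print(j,e)
rows([.66,-.03,.30],Q,20,.08)
E
```

```text
[-0.15  0.39  1.26  0.    1.48  0.12] 0.0
[-0.39  0.54  1.12 -0.    1.48 -0.13] 0.0
[-0.39  0.59  1.21 -0.    1.34 -0.13] 0.0
[-0.43  0.44  1.74 -0.    0.97 -0.17] 0.0
joints [-0.47  0.67  1.93  0.99  1.5  -1.1 ] grasp pt now [0.4802 0.19   0.1834]
[[[7, 8, -12, -0.01, -0.06, 0.01], [5, 9, -12, -0.01, -0.06, 0.01], [6, 8, -13, -0.0, -0.06, 0.01], [4, 9, -12, -0.01, -0.06, 0.02], [4, 8, -12, -0.01, -0.06, 0.01], [4, 9, -12, -0.01, -0.06, 0.01], [2, 9, -11, -0.01, -0.06, 0.01], [3, 9, -12, -0.01, -0.06, 0.01], [1, 9, -11, -0.0, -0.07, 0.02], [1, 10, -11, -0.01, -0.06, 0.01]]]
[[[1, 9, -11, -0.01, -0.06, 0.01], [0, 9, -10, -0.01, -0.06, 0.01], [-1, 10, -10, -0.01, -0.06, 0.01], [-1, 10, -9, -0.01, -0.06, 0.01], [-2, 10, -9, -0.0, -0.06, 0.02], [-1, 10, -8, -0.01, -0.06, 0.01], [-3, 11, -8, -0.01, -0.06, 0.01], [-2, 10, -8, -0.01, -0.06, 0.01], [-3, 11, -6, -0.01, -0.06, 0.01], [-4, 10, -7, -0.01, -0.06, 0.02]]]
```

{"op": "step_arm", "data": {"commands": [[[7,8,-12,-0.01,-0.06,0.01],[5,9,-12,-0.01,-0.06,0.01],[6,8,-13,0,-0.06,0.01],[4,9,-12,-0.01,-0.06,0.02],[4,8,-12,-0.01,-0.06,0.01],[4,9,-12,-0.01,-0.06,0.01],[2,9,-11,-0.01,-0.06,0.01],[3,9,-12,-0.01,-0.06,0.01],[1,9,-11,0,-0.07,0.02],[1,10,-11,-0.01,-0.06,0.01]]]}}

```text
time: 20.5
eef_pos: [0.5675, 0.0336, 0.3051]
tcp_rot: [0.723, 0.624, 0.207, -0.214]
contact_force: [0.5, -1.2, -0.4]
grip_width: 0.088
gripper_force: 0.0
```

{"op": "step_arm", "data": {"commands": [[[1,9,-11,-0.01,-0.06,0.01],[0,9,-10,-0.01,-0.06,0.01],[-1,10,-10,-0.01,-0.06,0.01],[-1,10,-9,-0.01,-0.06,0.01],[-2,10,-9,0,-0.06,0.02],[-1,10,-8,-0.01,-0.06,0.01],[-3,11,-8,-0.01,-0.06,0.01],[-2,10,-8,-0.01,-0.06,0.01],[-3,11,-6,-0.01,-0.06,0.01],[-4,10,-7,-0.01,-0.06,0.02]]], "gripper": 0}}

```text
time: 21.5
eef_pos: [0.6597, -0.0306, 0.3774]
tcp_rot: [0.796, 0.605, -0.0, 0.0]
contact_force: [0.1, 1.6, 0.4]
grip_width: 0.0113
gripper_force: 0.0
```

```bash
python3 - <<'E'
from h import *
rows([.7063,-.2194,.27],tool(1.306,np.pi/2),10,.08)
t=env.grab_frame("top"); cv2.imwrite("pics/bin.png",cv2.cvtColor(t,cv2.COLOR_RGB2BGR))
hs=cv2.cvtColor(t,cv2.COLOR_RGB2HSV); b=cv2.inRange(hs,(100,90,30),(130,255,255))
m=np.zeros_like(b); c=np.array([p("top",X) for X in[(.63,-.14,.09),(.60,-.25,.09),(.492,-.22,.09),(.52,-.11,.09)]],int); cv2.fillPoly(m,[c],255)
n,l,s,ce=cv2.connectedComponentsWithStats(b&m); print([(s[i,4],ce[i].round(0).tolist()) for i in range(1,n) if s[i,4]>5])
E
```

```text
joints [-0.15  0.4   1.27 -0.    1.48  0.12] grasp pt now [ 0.6597 -0.0307  0.2974]
[[[-17, 10, 3, 0.0, 0.0, -0.0], [-17, 9, 3, 0.0, 0.0, -0.0], [-17, 10, 2, 0.0, 0.0, -0.0], [-17, 9, 3, 0.0, 0.0, -0.0], [-17, 10, 3, 0.0, 0.0, -0.0], [-17, 9, 3, 0.0, 0.0, -0.0], [-17, 10, 2, 0.0, 0.0, -0.0], [-17, 9, 3, 0.0, 0.0, -0.0], [-17, 10, 3, 0.0, 0.0, -0.0], [-16, 9, 3, 0.0, 0.0, -0.01]]]
[]
```

{"op": "step_arm", "data": {"commands": [[[-17,10,3,0,0,0],[-17,9,3,0,0,0],[-17,10,2,0,0,0],[-17,9,3,0,0,0],[-17,10,3,0,0,0],[-17,9,3,0,0,0],[-17,10,2,0,0,0],[-17,9,3,0,0,0],[-17,10,3,0,0,0],[-16,9,3,0,0,0]]]}}

```text
time: 22.55
eef_pos: [0.7066, -0.2203, 0.3495]
tcp_rot: [0.796, 0.606, 0.001, 0.0]
contact_force: [0.7, 0.7, -0.1]
grip_width: 0.0003
gripper_force: 0.0
```

```bash
python3 - <<'E'
from h import *
t=cv2.imread("pics/bin.png"); s=cv2.cvtColor(env.grab_frame("scene"),cv2.COLOR_RGB2BGR)
cv2.imwrite("pics/g7.png",np.hstack([cv2.resize(t[60:240,290:440],(333,400)),cv2.resize(s[140:340,100:330],(460,400))]))
rows([.7063,-.2194,.183],tool(1.306,np.pi/2),6,.08)
E
```

```text
joints [-0.4   0.54  1.1   0.    1.5  -0.13] grasp pt now [ 0.7069 -0.2231  0.2686]
[[[1, 0, 14, 0.0, 0.0, -0.0], [0, -1, 15, 0.0, 0.0, -0.0], [1, 0, 14, 0.0, 0.0, -0.0], [0, 0, 14, 0.0, 0.0, -0.0], [1, 0, 14, 0.0, 0.0, -0.01], [0, -1, 15, 0.0, 0.0, 0.0]]]
```

View pics/g7.png

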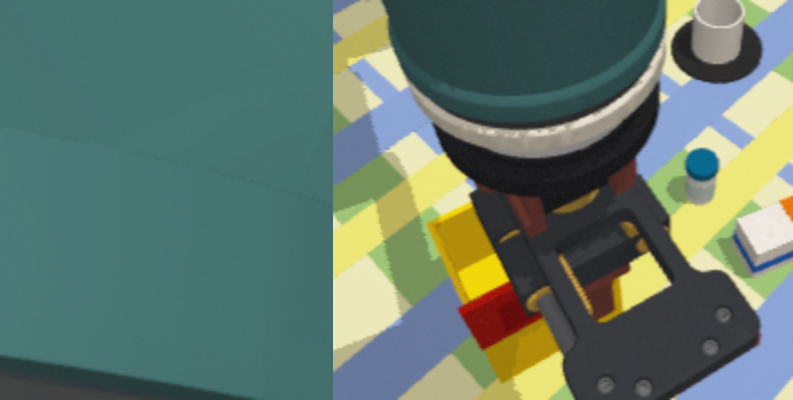

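The scene view shows the gripper behind the lid, cup upright on the mat, no strays. Now the push path over the arc.

```bash
python3 - <<'E'
from h import *
rows([.7063,-.2194,.188],tool(1.306,np.pi/2),6,.08)
th=np.linspace(2,0,21); s=105
X=60-s*np.cos(th)+6*np.sin(th)+13.5; Z=95+s*np.sin(th)+6*np.cos(th)
print("X0",X[0],Z[0])
q=np.round(np.c_[X,Z]); r=[[0,int(a),int(-b),0,0,0] for a,b in np.diff(q,axis=0)]
print([r[:10]]);print([r[10:]])
E
```

```text
joints [-0.4   0.54  1.1   0.    1.5  -0.13] grasp pt now [ 0.7069 -0.2231  0.2686]
[[[1, 0, 13, 0.0, 0.0, -0.0], [0, -1, 14, 0.0, 0.0, -0.0], [1, 0, 13, 0.0, 0.0, -0.0], [0, 0, 14, 0.0, 0.0, -0.0], [1, 0, 13, 0.0, 0.0, -0.01], [0, -1, 14, 0.0, 0.0, 0.0]]]
X0 122.65120239840404 187.9793487974137
[[[0, -10, -4, 0, 0, 0], [0, -10, -4, 0, 0, 0], [0, -10, -2, 0, 0, 0], [0, -10, -2, 0, 0, 0], [0, -11, 0, 0, 0, 0], [0, -10, 1, 0, 0, 0], [0, -11, 1, 0, 0, 0], [0, -10, 3, 0, 0, 0], [0, -10, 4, 0, 0, 0], [0, -9, 4, 0, 0, 0]]]
[[[0, -9, 6, 0, 0, 0], [0, -8, 6, 0, 0, 0], [0, -8, 8, 0, 0, 0], [0, -7, 8, 0, 0, 0], [0, -6, 8, 0, 0, 0], [0, -5, 10, 0, 0, 0], [0, -4, 9, 0, 0, 0], [0, -3, 10, 0, 0, 0], [0, -2, 11, 0, 0, 0], [0, -2, 10, 0, 0, 0]]]
```

Descend behind the lid, close in from bin x 150 to 123, then follow the arc.

{"op": "step_arm", "data": {"commands": [[[1,0,13,0,0,0],[0,0,14,0,0,0],[1,0,13,0,0,0],[0,0,14,0,0,0],[1,0,13,0,0,0],[0,-1,14,0,0,0],[0,-9,0,0,0,0],[0,-9,0,0,0,0],[0,-9,0,0,0,0]]]}}

```text
time: 23.5
eef_pos: [0.6795, -0.208, 0.2695]
tcp_rot: [0.796, 0.606, 0.001, 0.0]
contact_force: [0.0, -0.1, -0.7]
grip_width: 0.0005
gripper_force: 0.0
```

{"op": "step_arm", "data": {"commands": [[[0,-10,-4,0,0,0],[0,-10,-4,0,0,0],[0,-10,-2,0,0,0],[0,-10,-2,0,0,0],[0,-11,0,0,0,0],[0,-10,1,0,0,0],[0,-11,1,0,0,0],[0,-10,3,0,0,0],[0,-10,4,0,0,0],[0,-9,4,0,0,0]]]}}

```text
time: 24.5
eef_pos: [0.5817, -0.181, 0.2671]
tcp_rot: [0.796, 0.606, 0.001, -0.0]
contact_force: [0.9, 0.2, -0.4]
grip_width: 0.0007
gripper_force: 0.3
```

{"op": "step_arm", "data": {"commands": [[[0,-9,6,0,0,0],[0,-8,6,0,0,0],[0,-8,8,0,0,0],[0,-7,8,0,0,0],[0,-6,8,0,0,0],[0,-5,10,0,0,0],[0,-4,9,0,0,0],[0,-3,10,0,0,0],[0,-2,10,0,0,0],[0,-2,6,0,0,0]]]}}

```text
time: 25.5
eef_pos: [0.5305, -0.1666, 0.1854]
tcp_rot: [0.796, 0.606, 0.001, -0.0]
contact_force: [-0.6, -0.1, 1.2]
grip_width: 0.0005
gripper_force: 0.2
```

{"op": "step_arm", "data": {"commands": [[[0,0,2,0,0,0],[0,0,2,0,0,0],[0,0,1,0,0,0],[0,0,0,0,0,0]]]}}

```text
time: 25.9
eef_pos: [0.5311, -0.1669, 0.1817]
tcp_rot: [0.796, 0.606, 0.001, 0.0]
contact_force: [0.4, 0.3, -0.4]
grip_width: 0.0005
gripper_force: 0.0
```

{"op": "step_arm", "data": {"commands": [[[0,0,1,0,0,0],[0,0,1,0,0,0],[0,0,0,0,0,0]]]}}

```text
time: 26.2
eef_pos: [0.5312, -0.1669, 0.1811]
tcp_rot: [0.796, 0.606, 0.001, 0.001]
contact_force: [-3.7, 1.1, 11.1]
grip_width: 0.0005
gripper_force: 5.8
```

{"op": "step_arm", "data": {"commands": [[[0,0,2,0,0,0],[0,0,1,0,0,0],[0,0,0,0,0,0],[0,0,0,0,0,0],[0,0,0,0,0,0]]]}}

```text
time: 26.7
eef_pos: [0.5312, -0.1669, 0.1807]
tcp_rot: [0.796, 0.606, 0.002, 0.001]
contact_force: [-9.8, 3.8, 35.0]
grip_width: 0.0002
gripper_force: 17.3
```

{"op": "step_arm", "data": {"commands": [[[0,0,-5,0,0,0],[0,0,-10,0,0,0],[0,0,-15,0,0,0],[0,0,-20,0,0,0],[0,0,-20,0,0,0],[0,0,-20,0,0,0],[0,0,0,0,0,0]]]}}

```text
time: 27.4
eef_pos: [0.5322, -0.1676, 0.2693]
tcp_rot: [0.796, 0.606, 0.002, 0.002]
contact_force: [0.7, 0.1, -0.1]
grip_width: 0.0008
gripper_force: 0.0
```

```bash
python3 - <<'E'
from h import *
rows([.45,-.35,.3],tool(1.306,np.pi/2),8,.08)
s=env.grab_frame("scene"); hs=cv2.cvtColor(s,cv2.COLOR_RGB2HSV)
red=cv2.inRange(hs,(0,170,60),(8,255,255))|cv2.inRange(hs,(172,170,60),(180,255,255))
ys,xs=np.nonzero(red); ok=(xs>100)&(xs<300)&(ys>180)&(ys<350); print("red box",xs[ok].min(),xs[ok].max(),ys[ok].min(),ys[ok].max())
x=np.array([np.cos(-.265),np.sin(-.265),0]);y=np.array([-x[1],x[0],0]);c=np.array([.5616,-.1801,0])
for a,b in((-62,61),(-62,-61),(60,61),(60,-61),(-79,22),(-79,-22)): print(a,b,np.round(p("scene",c+x*a/1e3+y*b/1e3+[0,0,.101])))
E
```

```text
joints [-0.43  0.33  1.65  0.    1.16 -0.16] grasp pt now [ 0.5328 -0.1677  0.1893]
[[[-25, -4, -14, 0.0, -0.0, -0.0], [-24, -3, -14, 0.0, -0.0, -0.0], [-25, -4, -14, 0.0, -0.0, -0.0], [-25, -4, -14, 0.0, -0.0, -0.0], [-25, -4, -13, 0.0, -0.0, -0.0], [-24, -3, -14, 0.0, -0.0, -0.0], [-25, -4, -14, 0.01, -0.0, -0.0], [-25, -4, -14, -0.0, -0.0, -0.0]]]
red box 145 242 219 310
-62 61 [210. 219.]
-62 -61 [145. 250.]
60 61 [243. 272.]
60 -61 [172. 311.]
-79 22 [186. 221.]
-79 -22 [163. 232.]
```

The lid's red outline (145–242, 219–310) matches the predicted shut position, the press read 35 N, and the arm is clear.

```bash
python3 -c "
from station import env
print(env.close_job())"
```

```text
the job is handed in; nothing more can be done
None
```

I handed the job in at about 27 s: lancets tipped into the bin, the empty cup let go upright on its mat, and the lid pressed shut at 35 N; I never counted all seven lancets in the bin, but the cup looked empty and I saw none outside.

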